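# Change over the two board test stations

## Task

Change over the two test stations: hook a fingertip behind the upright lip of the tray with the blue board and draw that tray fully out to its stop, and push the tray with the green board fully home under its test head, in either order. Do not pinch a lip between the fingers or touch the circuit boards, leave the bottle, the tin and the screwdriver where they are, and finish clear of everything.

Things in the scene. Friction and masses are not known exactly. Their poses are not given: they have to be found in the camera images.
- blue_station: Fixed low test station of the blue board. Base plate 128 (x) x 116 (y) mm; two rails along x, outer faces at y = +-57 mm, tops 20 mm above the bench, from x=-50 to +75 mm; black test head bridging them at x=+7 to +33 mm, underside 42 mm, top 56 mm up. Origin: on the bench, mid-width; x to the station's back (the tray draws out along -x), y across the rails, z up.
- blue_tray (a joint): How far the tray with the blue board is drawn out along its station's -x, in m: 0 = fully home at the inner stop (board under the test head), 0.075 = fully out at the outer stop. Grey plate 84 mm wide, top 13 mm above the bench; stays where it is left; takes about 3 N to slide slowly (12 N more per m/s).
- blue_lip: Upright aluminium lip at the front of the tray with the blue board, 80 mm wide, 5 mm thick, 13 to 40 mm above the bench. Origin: foot of its back face (towards the board), mid-width, 13 mm up; axes as the station's; at station x = -70 mm when the tray is home. Behind it 60 mm of bare tray plate before the bar in front of the board.
- blue_face: Orange front plate on the front of the lip of the tray with the blue board, 80 mm wide, 4 mm thick, from 10 to 36 mm above the bench. Origin: foot of its front face, mid-width, 10 mm above the bench, 9 mm in front of the lip's back face; axes as the station's.
- blue_board: The blue circuit board fixed on its tray, 48 (x) x 68 (y) x 24 mm, origin in the middle of its underside, 13 mm above the bench, 90 mm behind the lip's back face. Not to be touched.
- green_station: Fixed low test station of the green board. Base plate 128 (x) x 116 (y) mm; two rails along x, outer faces at y = +-57 mm, tops 20 mm above the bench, from x=-50 to +75 mm; black test head bridging them at x=+7 to +33 mm, underside 42 mm, top 56 mm up. Origin: on the bench, mid-width; x to the station's back (the tray draws out along -x), y across the rails, z up.
- green_tray (a joint): How far the tray with the green board is drawn out along its station's -x, in m: 0 = fully home at the inner stop (board under the test head), 0.075 = fully out at the outer stop. Grey plate 84 mm wide, top 13 mm above the bench; stays where it is left; takes about 3 N to slide slowly (12 N more per m/s).
- green_lip: Upright aluminium lip at the front of the tray with the green board, 80 mm wide, 5 mm thick, 13 to 40 mm above the bench. Origin: foot of its back face (towards the board), mid-width, 13 mm up; axes as the station's; at station x = -70 mm when the tray is home. Behind it 60 mm of bare tray plate before the bar in front of the board.
- green_face: Orange front plate on the front of the lip of the tray with the green board, 80 mm wide, 4 mm thick, from 10 to 36 mm above the bench. Origin: foot of its front face, mid-width, 10 mm above the bench, 9 mm in front of the lip's back face; axes as the station's.
- green_board: The green circuit board fixed on its tray, 48 (x) x 68 (y) x 24 mm, origin in the middle of its underside, 13 mm above the bench, 90 mm behind the lip's back face. Not to be touched.
- flux_bottle: Bystander: loose brown bottle with black cap, 37 mm diameter, 102 mm tall, origin at the centre of its underside.
- tip_tin: Bystander: loose small round whitish tin, 35 mm diameter, 17 mm tall, origin at the centre of its underside.
- screwdriver: Bystander: loose lying screwdriver with yellow handle, 180 mm long along its y, 19 mm high, origin at the middle of its underside.

How it is judged:
On the way:
1. the tray with the blue board runs out (20 to 65 mm) while the fingers press on its lip (contact force between the fingers and blue_lip above 0.5 N and value of joint blue_tray between 0.02 and 0.065 m), for 0.05 s.
At the end, for the whole second after the job is handed in: The tray with the blue board is at rest within 5 mm of its outer stop (joint above 0.070), the tray with the green board at rest within 5 mm of fully home (joint below 0.005), and bottle, tin and screwdriver are within 15 mm of where they stood (value of joint blue_tray above 0.07 m and value of joint green_tray below 0.005 m and velocity of joint blue_tray between -0.01 and 0.01 m/s and velocity of joint green_tray between -0.01 and 0.01 m/s and distance of each of flux_bottle, tip_tin, screwdriver from where it was at the start of the episode below 0.015 m); the robot touches nothing.
It fails at once if a lip is pinched: its back and its front plate are pressed at once, each with more than 1.5 N ((contact force between the fingers and blue_lip above 1.5 N and contact force between the fingers and blue_face above 1.5 N) or (contact force between the fingers and green_lip above 1.5 N and contact force between the fingers and green_face above 1.5 N)).
It fails at once if a circuit board is touched with more than 1 N (contact force between any of the arm, the fingers and blue_board above 1 N or contact force between any of the arm, the fingers and green_board above 1 N).
It fails at once if the bottle, the tin or the screwdriver is moved more than 15 mm (distance of any of flux_bottle, tip_tin, screwdriver from where it was at the start of the episode above 0.015 m).
It also fails if it takes over 51 s, if anything falls off the work surface, if the arm or the gripper's body presses on something with over 40 N, if the wrist force passes 120 N, or if a joint passes its speed limit or range.

## Robot

A 6-joint arm with a two-finger parallel gripper is mounted at the origin on a cart in front of the work surface, level with it; the furniture and walls round the work are solid. World frame = base frame: x ahead of the robot, y to its left, z up, the work surface at z = 0. Lengths are in m, angles in rad, forces in N, time in s.
With the tool pointing down it reaches from about 0.325 to 1 m from the base axis. Payload 5.1 kg.
Tool frame: the origin (TCP) lies between the finger pads; the fingertips stand 22 mm ahead of it and the grasp point (between the pads) lies 3 mm ahead of it; z points along the fingers, y is the line along which they close (so a half turn about z gives the same grasp; the last joint's range is limited). The gripper opens to 85 mm and grips with 20 to 120 N. Pads are 22 mm wide; open, the fingers measure 114 mm over their backs; the gripper's body (76 mm by 85 mm) begins 54 mm behind the grasp point. The pads swing forward as they close: fully open they stand 13 mm farther back than shut.
Start: joints at [1.105, 0.124, 1.65, -0, 1.367, -0.083], TCP at [0.243, 0.603, 0.253] pointing down, gripper open.
Joint ranges: [-2.61, 2.61], [-1.02, 2.33], [0.03, 2.71], [-1.35, 4.49], [0.32, 2.68], [-2.91, 2.91]. Speed limits (rad/s): [2.57, 2.57, 3.14, 3.14, 3.14, 3.14].

## Interface

Orientations are given as a rotation vector (axis times angle).
In Python, from workcell import arm, cams, hand_in gives the robot as it stands.
- The arm moves only by the tool arm_command, never from a script. Its argument "increments" is one flat list of numbers, 7 for each row, row after row: the turn, a rotation vector about the tool's x, y, z in rad, then the shift along the tool's x, y, z in cm, then the closure, from -1 (fully open) to 1 (shut), so that 0 is half open. In form: [wx, wy, wz, dx, dy, dz, claw, wx, wy, wz, dx, dy, dz, claw, ...]. A call has 1 to 12 rows; each row shifts and turns the commanded pose from where the row before left it, along the tool's axes as they then stand; what a row does not reach is not made up. A row lasts 1/10 s, in which the tool goes at most 50 mm and 8.59 degrees, less where a joint would pass 70% of its speed; a pose out of reach is approached as far as the arm can. A call with a gripper value outside its range is refused whole. The fingers move at their own pace and stop on an object; "newtons" is the grip in N (left out, the last holds). Time passes only in rows, so rows that do not move let the fingers close. It gives the time, the measured TCP pose, the force, the opening and the grip force at its end, in the units of the state.
- arm.observe(): the state, without advancing time (a new reading comes with each control period).
- cams.read_camera(name): name is "scene" or "top" or "wrist"; returns the picture (420x560x3 uint8, red, green, blue); there is no depth.
- cams.camera_info(name): a dict with "fx", "fy", "cx", "cy" (pixels), "pose" (4x4, takes a point from camera to world coordinates). Camera axes: x right, y up, looking along -z (the intrinsics and any distortion apply to the point x, -y, -z); pixel columns grow to the right and rows downward; lengths in m; the calibration is good to about 2 mm. A picture is of the moment at which its call begins: read the wrist's pose just before it. camera_info takes no time and is no camera call; for the wrist camera it gives the pose at the moment of the call.
- hand_in(): hands the job in; it is judged then, once.
The state is a dict: "t": time; "joint_positions": joint angles; "dq": joint speeds; "joint_efforts": joint torques, N m; "tcp_pos": TCP position; "tcp_rot": TCP orientation; "ft_force": force on the tool from outside, world axes, zero at the start; "torque": the same for the moment, N m; "width": opening from 0.0 (shut) to 1.0 (fully open); "grasp_force": force on a finger pad.
Only numpy, scipy, OpenCV 4.12 (cv2) and the standard library are available. Lean on these libraries where they do the work, as an engineer would, in place of code of your own. Each camera call takes 0.05 s, during which the arm holds its last target. There are 200 camera calls.

## Working session

There is one attempt and no reset: what is moved stays moved. The work goes in short steps, Python scripts to look and compute and a tool call to move; the robot and the scene stay as the last step left them, time stands still between calls to the robot, and variables do not carry over. Pictures are saved under pics/ and viewed, at most 10 in all, crops included, and the job is handed in when it is done.

Besides the shell and the picture viewer there is one more tool, called after "Call:" in YAML: its name, and indented under it one key for each argument. arm_command: Moves the arm, as the interface text tells. Its arguments: {"type":"object","properties":{"increments":{"type":"array"},"newtons":{"type":"number"}},"required":["increments"]}

```bash
mkdir -p pics; python3 - <<'E'
from workcell import arm,cams
import cv2,numpy as np
s=arm.observe();print(s['t'],s['tcp_pos'],s['tcp_rot'],s['width'])
for n in("top","scene"):
    im=cams.read_camera(n);cv2.imwrite(f"pics/{n}0.png",im[:,:,::-1])
    c=cams.camera_info(n);print(n,{k:np.round(v,4).tolist() if not isinstance(v,str) else v for k,v in c.items()})
E
```

```text
0.0 [0.24256276 0.60243302 0.25202961] [-0.59753585 -3.08368088  0.00320084] 1.0013853925031724
top {'fx': 458.1657, 'fy': 458.1657, 'cx': 279.5941, 'cy': 209.322, 'pose': [[-0.0131, 0.9806, -0.1955, 0.3185], [-0.9998, -0.0163, -0.0148, 0.1871], [-0.0177, 0.1953, 0.9806, 1.049], [0.0, 0.0, 0.0, 1.0]]}
scene {'fx': 441.6407, 'fy': 441.6407, 'cx': 286.6667, 'cy': 212.717, 'pose': [[-0.4477, 0.4064, -0.7965, -0.1558], [-0.8942, -0.2042, 0.3984, 0.5413], [-0.0008, 0.8906, 0.4548, 0.4373], [0.0, 0.0, 0.0, 1.0]]}
```

View pics/top0.png

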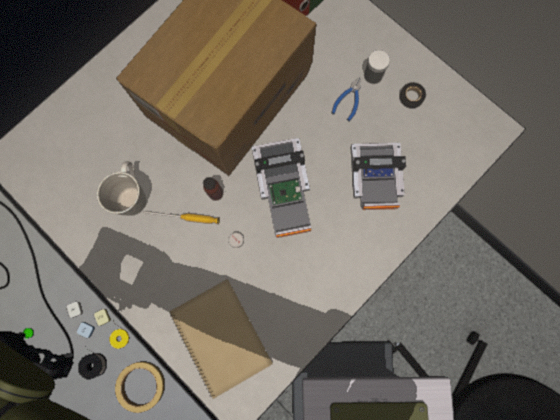

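View pics/scene0.png

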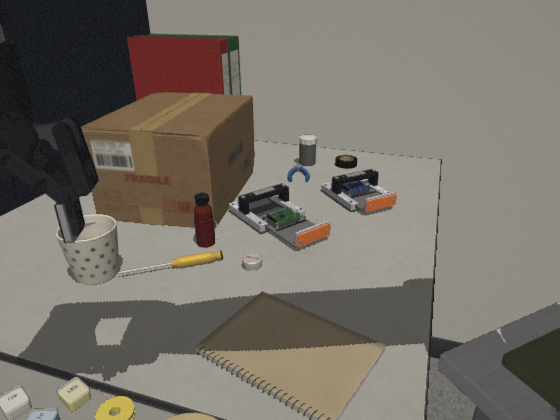

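The top view has the green tray drawn out, with its orange plate at about (294,232). The blue tray is home, with its plate at (381,206). The bottle (213,187), tin (236,240) and screwdriver (200,218) are all left of green, and both trays face the robot.

```bash
cat > h.py <<'E'
from workcell import arm,cams
import cv2,numpy as np
from scipy.spatial.transform import Rotation as R
def ray(c,uv,z):
    P=np.array(c['pose']);d=np.array([(uv[0]-c['cx'])/c['fx'],-(uv[1]-c['cy'])/c['fy'],-1.])
    d=P[:3,:3]@d;o=P[:3,3];return o+d*(z-o[2])/d[2]
def proj(c,p):
    P=np.array(c['pose']);q=P[:3,:3].T@(np.array(p)-P[:3,3]);return c['cx']-c['fx']*q[0]/q[2],c['cy']+c['fy']*q[1]/q[2]
def orange(im,amin=60):
    h=cv2.cvtColor(im,cv2.COLOR_RGB2HSV);m=cv2.inRange(h,(5,150,110),(15,255,255))
    cs,_=cv2.findContours(m,0,cv2.CHAIN_APPROX_NONE);return [c for c in cs if cv2.contourArea(c)>amin]
E
python3 - <<'E'
from h import *
for n in("top","scene"):
    im=cv2.imread(f"pics/{n}0.png")[:,:,::-1].copy();c=cams.camera_info(n)
    for k in orange(im):
        b=cv2.boxPoints(cv2.minAreaRect(k));print(n,cv2.contourArea(k),b.round(1).tolist())
        b=b[np.argsort(b[:,1])]
        if n=="top":
            for e,z in((b[2:],.01),(b[:2],.036)):
                e=e[np.argsort(e[:,0])];A,B=[ray(c,p,z) for p in e]
                d=B-A;print(' z',z,'mid',((A+B)/2).round(4),'len',np.linalg.norm(d).round(4),'yaw',np.degrees(np.arctan2(d[0],-d[1])).round(1))
E
```

```text
scene 343.5 [[293.29998779296875, 236.6999969482422], [328.79998779296875, 222.5], [332.8999938964844, 232.8000030517578], [297.3999938964844, 247.0]]
scene 264.0 [[363.70001220703125, 201.8000030517578], [395.0, 194.0], [397.3999938964844, 203.60000610351562], [366.1000061035156, 211.5]]
```

```bash
python3 - <<'E'
from h import *
im=cv2.imread("pics/top0.png")[:,:,::-1].copy();c=cams.camera_info("top")
h=cv2.cvtColor(im,cv2.COLOR_RGB2HSV);m=cv2.inRange(h,(3,110,110),(18,255,255));m[:,:260]=0
# head (black) and rails (white) of each station
for k in cv2.findContours(m,0,1)[0]:
    if len(k)<5 : continue
    b=cv2.boxPoints(cv2.minAreaRect(k));print(cv2.contourArea(k),b.round(1).tolist())
    b=b[np.argsort(b[:,1])]
    # ends: bottom edge pts
    r=sorted(b.tolist());L=max(r[:2],key=lambda p:p[1]);Rr=max(r[2:],key=lambda p:p[1]);
    A,B=ray(c,L,.01),ray(c,Rr,.01);d=B-A;print(' front foot mid',((A+B)/2).round(4),np.linalg.norm(d).round(4),'yaw',np.degrees(np.arctan2(d[0],-d[1])).round(1))
v=h[:,:,2];g=inv=None
for nm,(x0,y0,x1,y1) in dict(green=(245,130,320,240),blue=(340,135,415,215)).items():
    w=((h[:,:,2]>190)&(h[:,:,1]<30)).astype(np.uint8)[y0:y1,x0:x1]
    print(nm,w.sum())
cv2.imwrite("pics/c1.png",cv2.resize(im[130:245,240:425,::-1],None,fx=4,fy=4,interpolation=cv2.INTER_CUBIC))
E
```

```text
48.0 [[275.79998779296875, 234.8000030517578], [309.79998779296875, 228.0], [310.29998779296875, 230.3000030517578], [276.20001220703125, 237.1999969482422]]
 front foot mid [0.4682 0.1723 0.01  ] 0.0794 yaw 10.5
63.0 [[364.0, 206.0], [399.0, 206.0], [399.0, 208.0], [364.0, 208.0]]
 front foot mid [ 0.5249 -0.0321  0.01  ] 0.0804 yaw -1.0
2645.5 [[221.5, 61.79999923706055], [275.79998779296875, -7.300000190734863], [314.79998779296875, 23.399999618530273], [260.5, 92.4000015258789]]
 front foot mid [0.9087 0.1768 0.01  ] 0.2291 yaw 53.2
green 152
blue 104
```

View pics/c1.png

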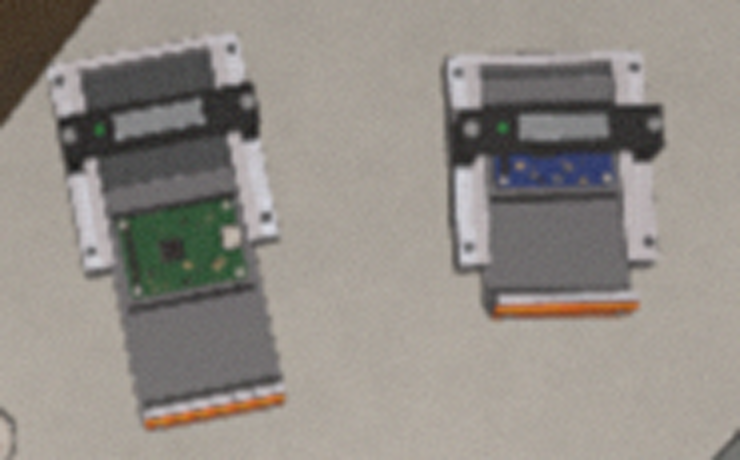

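The crop has both orange plates as clean 80 mm edges. Green is yawed about +10.5° and blue about -1°, and the bare plate behind the blue lip is free. Next I work out the tool axes and the move above blue.

```bash
cat >> h.py <<'E'
def go(target,yaw,ax=0):
    """shift (cm, tool axes) and wz to bring TCP to target, tool x parallel (mod 180) to yaw"""
    s=arm.observe();M=R.from_rotvec(s['tcp_rot']).as_matrix();p=np.array(s['tcp_pos'])
    x=M[:,0];a=np.degrees(np.arctan2(x[1],x[0]))
    dw=(yaw-a+90)%180-90
    print('t',s['t'],'tcp',p.round(4),'tilt',M[:,2].round(3),'toolx yaw',a.round(2),'q6',np.round(s['joint_positions'][5],2),'turn wz(rad)',-np.radians(dw).round(3),'shift cm(before turn)',(M.T@(np.array(target)-p)*100).round(2))
E
python3 -c "
from h import *
go([.560,-.033,.12],-1)
go([.560,-.033,.12],89)"
```

```text
t 0.1 tcp [0.2426 0.6025 0.2522] tilt [-0.001 -0.002 -1.   ] toolx yaw 158.07 q6 -0.08 turn wz(rad) -0.365 shift cm(before turn) [-53.18 -47.07  13.3 ]
t 0.1 tcp [0.2426 0.6025 0.2522] tilt [-0.001 -0.002 -1.   ] toolx yaw 158.07 q6 -0.08 turn wz(rad) 1.205 shift cm(before turn) [-53.18 -47.07  13.3 ]
```

Call:
arm_command:
  increments: [0,0,0,-2.2,-1.95,0,1,0,0,0,-2.2,-1.95,0,1,0,0,0,-2.2,-1.95,0,1,0,0,0,-2.2,-1.95,0,1,0,0,0,-2.2,-1.95,0,1,0,0,0,-2.2,-1.95,0,1,0,0,0,-2.2,-1.95,0,1,0,0,0,-2.2,-1.95,0,1,0,0,0,-2.2,-1.95,0,1,0,0,0,-2.2,-1.95,0,1,0,0,0,-2.2,-1.95,0,1,0,0,0,-2.2,-1.95,0,1]
  newtons: 20

```text
t: 1.3
tcp_pos: [0.4004, 0.286, 0.2529]
tcp_rot: [-0.597, -3.084, 0.001]
ft_force: [1.0, 0.5, -0.9]
width: 0.003
grasp_force: 0.0
```

Call:
arm_command:
  increments: [0,0,0,-2.2,-1.95,0,1,0,0,0,-2.2,-1.95,0,1,0,0,0,-2.2,-1.95,0,1,0,0,0,-2.2,-1.95,0,1,0,0,0,-2.2,-1.95,0,1,0,0,0,-2.2,-1.95,0,1,0,0,0,-2.2,-1.95,0,1,0,0,0,-2.2,-1.95,0,1,0,0,0,-2.2,-1.95,0,1,0,0,0,-2.2,-1.95,0,1,0,0,0,-2.2,-1.95,0,1,0,0,0,-2.2,-1.95,0,1]

```text
t: 2.5
tcp_pos: [0.5579, -0.0295, 0.2527]
tcp_rot: [-0.598, -3.083, -0.0]
ft_force: [0.5, -0.7, -0.4]
width: -0.006
grasp_force: 0.0
```

Call:
arm_command:
  increments: [0,0,-0.12,0,0,0,1,0,0,-0.12,0,0,0,1,0,0,-0.12,0,0,0,1,0,0,0,0,0,0,1,0,0,0,0,0,0,1]

```text
t: 3.0
tcp_pos: [0.5576, -0.0284, 0.2529]
tcp_rot: [-0.04, -3.141, -0.0]
ft_force: [-0.2, -0.0, -0.8]
width: 0.001
grasp_force: 0.0
```

```bash
python3 - <<'E'
from h import *
go([.560,-.033,.12],-1)
c=cams.camera_info("wrist");im=cams.read_camera("wrist");cv2.imwrite("pics/w1.png",im[:,:,::-1])
np.save("w1.npy",np.array(c['pose']));print(np.round(c['pose'],3).tolist(),c['fx'])
print('lip expected px',proj(c,[.525,-.032,.01]))
print(arm.observe()['width'])
E
```

```text
t 3.0 tcp [ 0.5576 -0.0284  0.2529] tilt [-0.001  0.    -1.   ] toolx yaw 178.55 q6 -1.69 turn wz(rad) -0.008 shift cm(before turn) [-0.26 -0.46 13.29]
[[0.025, -0.963, -0.268, 0.49], [1.0, 0.024, 0.006, -0.027], [0.001, -0.268, 0.963, 0.372], [0.0, 0.0, 0.0, 1.0]] 372.3799391858115
lip expected px (np.float64(271.2535993727095), np.float64(148.737507043376))
0.0005191946814656383
```

View pics/w1.png

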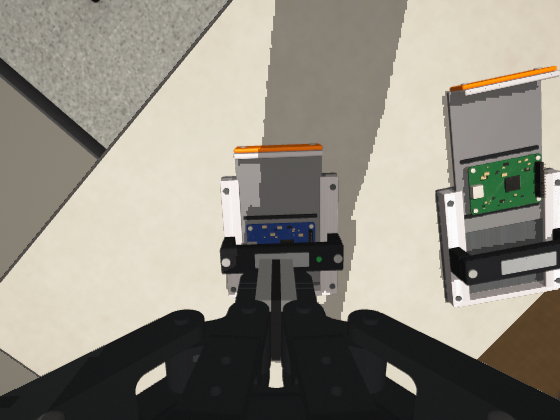

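The wrist view shows the blue plate's orange edge from about (235,150) to (322,147) and the bare plate down to the bar at row 215. The shut fingers point down near (277,270).

```bash
python3 - <<'E'
from h import *
im=cv2.imread("pics/w1.png")[:,:,::-1].copy();c=cams.camera_info("wrist");c['pose']=np.load("w1.npy")
h=cv2.cvtColor(im,cv2.COLOR_RGB2HSV);m=cv2.inRange(h,(5,150,110),(20,255,255))
n,l,st,_=cv2.connectedComponentsWithStats(m)
for i in range(1,n):
    if st[i,4]<150: continue
    ys,xs=np.where(l==i);cols=np.arange(xs.min()+3,xs.max()-2)
    up=[ys[xs==u].min()-.5 for u in cols if (xs==u).any()];cols=[u for u in cols if (xs==u).any()]
    k=np.polyfit(cols,up,1);A,B=[ray(c,(u,np.polyval(k,u)),.01) for u in(xs.min()-.5,xs.max()+.5)]
    d=B-A;print(st[i],'mid',((A+B)/2).round(4),'len',np.linalg.norm(d).round(4),'yaw',np.degrees(np.arctan2(-d[0],d[1])).round(1))
go([.562,-.032,.10],-2)
E
```

```text
[450  66 107  25 525] mid [0.4644 0.1812 0.01  ] len 0.0966 yaw 10.1
[234 144  88   9 525] mid [ 0.5215 -0.026   0.01  ] len 0.0844 yaw 0.8
t 3.05 tcp [ 0.5576 -0.0283  0.253 ] tilt [-0.  0. -1.] toolx yaw 178.58 q6 -1.69 turn wz(rad) 0.01 shift cm(before turn) [-0.45 -0.36 15.3 ]
```

Call:
arm_command:
  increments: [0,0,0,-0.2,0,2,1,0,0,0,0,0,2,1,0,0,0,0,0,2,1,0,0,0,0,0,2,1,0,0,0,0,0,2,1,0,0,0,0,0,2,1,0,0,0,0,0,2,1,0,0,0,0,0,2,1,0,0,0,0,0,1.5,1,0,0,0,0,0,0.5,1,0,0,0,0,0,0,1,0,0,0,0,0,0,1]

```text
t: 4.25
tcp_pos: [0.5605, -0.0285, 0.0743]
tcp_rot: [0.036, 3.14, -0.0]
ft_force: [-0.2, -0.1, -1.2]
width: -0.001
grasp_force: 0.0
```

```bash
python3 - <<'E'
from h import *
go([.560,-.028,.042],-1)
c=cams.camera_info("wrist");im=cams.read_camera("wrist");cv2.imwrite("pics/w2.png",im[:,:,::-1])
p=arm.observe()['tcp_pos']
for d in(.022,.035): print('tip px',proj(c,np.array(p)-[0,0,d]))
for x in(.525,.529,.534):print('lip top px',x,proj(c,[x,-.028,.040 if x>.53 else .036]))
h=cv2.cvtColor(im,cv2.COLOR_RGB2HSV);m=cv2.inRange(h,(5,150,110),(20,255,255))
n,l,st,_=cv2.connectedComponentsWithStats(m);print(st[1:][st[1:,4]>150])
E
```

```text
t 4.25 tcp [ 0.5605 -0.0285  0.0743] tilt [ 0.001 -0.    -1.   ] toolx yaw 178.68 q6 -1.69 turn wz(rad) -0.006 shift cm(before turn) [0.06 0.05 3.22]
tip px (np.float64(276.50861404499915), np.float64(281.5029708884954))
tip px (np.float64(276.4305427857043), np.float64(268.5613800530316))
lip top px 0.525 (np.float64(275.9061540744796), np.float64(188.2546205639205))
lip top px 0.529 (np.float64(276.11106176446316), np.float64(197.34475249332314))
lip top px 0.534 (np.float64(276.3850051699291), np.float64(210.93609352795679))
[[ 189  168  184   22 2836]]
```

View pics/w2.png

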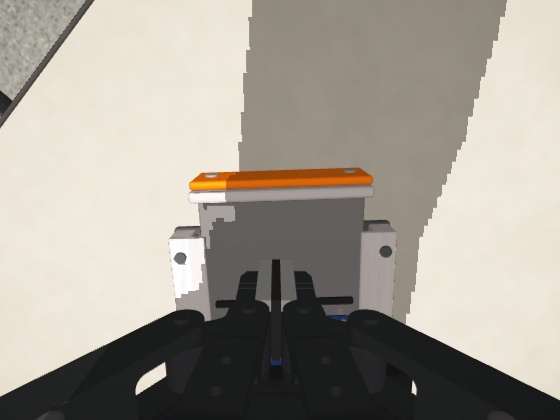

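The close view puts the lip's back top edge at row ~202 (x≈0.531), centred on column ~281. The fingertips start at row ~260, about 20 mm behind the lip and in front of the bar, so I lower them.

Call:
arm_command:
  increments: [0,0,0,0,0.1,1,1,0,0,0,0,0,1,1,0,0,0,0,0,0.6,1,0,0,0,0,0,0.4,1,0,0,0,0,0,0,1]

```text
t: 4.8
tcp_pos: [0.5591, -0.0274, 0.0422]
tcp_rot: [-0.036, -3.139, -0.0]
ft_force: [-0.3, 0.2, -0.4]
width: -0.006
grasp_force: 0.0
```

Call:
arm_command:
  increments: [0,0,0,0.5,0,0,1,0,0,0,0.5,0,0,1,0,0,0,0.5,0,0,1,0,0,0,0.5,0,0,1,0,0,0,0.5,0,0,1,0,0,0,0.5,0,0,1,0,0,0,0.5,0,0,1,0,0,0,0.5,0,0,1,0,0,0,0.5,0,0,1,0,0,0,0.5,0,0,1]

```text
t: 5.8
tcp_pos: [0.5099, -0.0265, 0.0438]
tcp_rot: [0.036, 3.14, -0.001]
ft_force: [3.5, -2.5, 1.5]
width: -0.004
grasp_force: 1.6
```

Call:
arm_command:
  increments: [0,0,0,0.5,0,0,1,0,0,0,0.5,0,0,1,0,0,0,0.5,0,0,1,0,0,0,0.5,0,0,1,0,0,0,0.5,0,0,1,0,0,0,0.5,0,0,1,0,0,0,0.5,0,0,1]

```text
t: 6.5
tcp_pos: [0.4744, -0.0255, 0.0433]
tcp_rot: [0.036, 3.141, -0.0]
ft_force: [3.1, -2.3, 1.1]
width: 0.004
grasp_force: 1.5
```

Call:
arm_command:
  increments: [0,0,0,0.3,0,0,1,0,0,0,0.3,0,0,1,0,0,0,0.2,0,0,1,0,0,0,0,0,0,1]

```text
t: 6.9
tcp_pos: [0.468, -0.0254, 0.0434]
tcp_rot: [0.036, 3.137, -0.0]
ft_force: [8.1, -1.0, -4.7]
width: -0.003
grasp_force: 4.2
```

Call:
arm_command:
  increments: [0,0,0,0.2,0,0,1,0,0,0,0.2,0,0,1,0,0,0,0,0,0,1]

```text
t: 7.2
tcp_pos: [0.4677, -0.0253, 0.0439]
tcp_rot: [0.037, 3.126, -0.0]
ft_force: [23.4, -0.1, -17.7]
width: -0.001
grasp_force: 11.3
```

Call:
arm_command:
  increments: [0,0,0,-1,0,0,1,0,0,0,-0.9,0,0,1,0,0,0,0,0,-3,1,0,0,0,0,0,-4,1,0,0,0,0,0,-4,1,0,0,0,0,0,-4,1,0,0,0,0,0,0,1,0,0,0,0,0,0,1]

```text
t: 8.0
tcp_pos: [0.4819, -0.0255, 0.1939]
tcp_rot: [0.036, 3.141, 0.0]
ft_force: [-0.4, -0.4, -0.3]
width: 0.002
grasp_force: 0.0
```

```bash
python3 - <<'E'
from h import *
go([.50,.18,.195],10.5)
im=cams.read_camera("top");cv2.imwrite("pics/t2.png",im[:,:,::-1])
E
```

```text
t 8.0 tcp [ 0.4819 -0.0255  0.1939] tilt [ 0.  0. -1.] toolx yaw 178.7 q6 -1.71 turn wz(rad) -0.206 shift cm(before turn) [-1.34 20.59 -0.11]
```

Call:
arm_command:
  increments: [0,0,0,0,2.6,0,1,0,0,0,0,2.6,0,1,0,0,0,0,2.6,0,1,0,0,0,0,2.6,0,1,0,0,0,-0.4,2.6,0,1,0,0,0,-0.4,2.6,0,1,0,0,0,-0.4,2.6,0,1,0,0,0,0,2.4,0,1,0,0,-0.1,0,0,0,1,0,0,-0.1,0,0,0,1,0,0,0,0,0,0,1,0,0,0,0,0,0,1]

```text
t: 9.25
tcp_pos: [0.4975, 0.1797, 0.1913]
tcp_rot: [0.274, -3.126, 0.001]
ft_force: [0.8, -0.3, -0.3]
width: -0.0
grasp_force: 0.0
```

```bash
python3 - <<'E'
from h import *
go([.422,.165,.2],10.5)
c=cams.camera_info("wrist");im=cams.read_camera("wrist");cv2.imwrite("pics/w3.png",im[:,:,::-1])
h=cv2.cvtColor(im,cv2.COLOR_RGB2HSV);m=cv2.inRange(h,(5,150,110),(20,255,255))
n,l,st,_=cv2.connectedComponentsWithStats(m)
for i in range(1,n):
    if st[i,4]<150: continue
    ys,xs=np.where(l==i);cols=[u for u in range(xs.min()+5,xs.max()-4) if (xs==u).any()]
    k=np.polyfit(cols,[ys[xs==u].min()-.5 for u in cols],1)
    A,B=[ray(c,(u,np.polyval(k,u)),.036) for u in(xs.min()-.5,xs.max()+.5)]
    d=B-A;print(st[i],'mid',((A+B)/2).round(4),'len',np.linalg.norm(d).round(4),'yaw',np.degrees(np.arctan2(-d[0],d[1])).round(1))
cx=np.array(c['pose'])[:3,3];print('cam',cx.round(3))
E
```

```text
t 9.25 tcp [0.4975 0.1797 0.1913] tilt [-0.004 -0.001 -1.   ] toolx yaw -169.97 q6 -1.5 turn wz(rad) -0.008 shift cm(before turn) [ 7.69 -0.14 -0.84]
[  0  86  75  17 482] mid [0.4471 0.0008 0.036 ] len 0.0518 yaw 0.3
[221 158 108   9 835] mid [0.4633 0.1724 0.036 ] len 0.0792 yaw 10.1
cam [0.431 0.167 0.31 ]
```

View pics/w3.png

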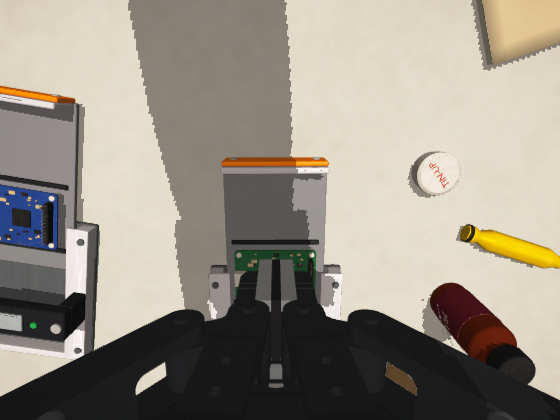

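The wrist view shows the green plate from (221,163) to (329,160), 79 mm long, yaw 10.1°, and in line with the fingers. The tin (438,174) and bottle are well clear, and the blue tray is out.

Call:
arm_command:
  increments: [0,0,0,2,-0.1,0,1,0,0,0,2.5,0,0,1,0,0,0,2,0,0,1,0,0,0,1,0,0,1,0,0,0,0,0,2.5,1,0,0,0,0,0,3,1,0,0,0,0,0,3,1,0,0,0,0,0,3,1,0,0,0,0,0,2,1,0,0,0,0,0,1,1,0,0,0,0,0,0,1,0,0,0,0,0,0,1]

```text
t: 10.5
tcp_pos: [0.4257, 0.1659, 0.0491]
tcp_rot: [-0.277, 3.128, 0.0]
ft_force: [-0.1, -0.4, 0.5]
width: -0.001
grasp_force: 0.0
```

Call:
arm_command:
  increments: [0,0,0,-0.5,0,0.3,1,0,0,0,-0.5,0,0,1,0,0,0,-0.5,0,0,1,0,0,0,-0.5,0,0,1,0,0,0,-0.5,0,0,1,0,0,0,-0.5,0,0,1,0,0,0,-0.5,0,0,1,0,0,0,-0.5,0,0,1,0,0,0,-0.5,0,0,1,0,0,0,-0.5,0,0,1]

```text
t: 11.5
tcp_pos: [0.4741, 0.1746, 0.0451]
tcp_rot: [0.278, -3.128, 0.0]
ft_force: [-3.2, -1.1, 1.8]
width: -0.005
grasp_force: 1.6
```

Call:
arm_command:
  increments: [0,0,0,-0.5,0,0,1,0,0,0,-0.5,0,0,1,0,0,0,-0.5,0,0,1,0,0,0,-0.5,0,0,1,0,0,0,-0.5,0,0,1,0,0,0,-0.5,0,0,1,0,0,0,-0.5,0,0,1,0,0,0,-0.5,0,0,1]

```text
t: 12.3
tcp_pos: [0.5137, 0.1817, 0.0451]
tcp_rot: [0.278, -3.129, 0.0]
ft_force: [-3.4, 0.7, 0.3]
width: 0.003
grasp_force: 1.5
```

Call:
arm_command:
  increments: [0,0,0,-0.4,0,0,1,0,0,0,-0.4,0,0,1,0,0,0,-0.3,0,0,1,0,0,0,-0.2,0,0,1,0,0,0,0,0,0,1]

```text
t: 12.8
tcp_pos: [0.5227, 0.1833, 0.0451]
tcp_rot: [0.277, -3.118, 0.002]
ft_force: [-18.7, -2.9, 13.3]
width: -0.001
grasp_force: 8.9
```

Call:
arm_command:
  increments: [0,0,0,-0.1,0,0,1,0,0,0,0,0,0,1,0,0,0,1,0,0,1,0,0,0,1.5,0,0,1,0,0,0,1.5,0,0,1,0,0,0,0,0,-3,1,0,0,0,0,0,-4,1,0,0,0,0,0,-4,1,0,0,0,0,0,-4,1,0,0,0,0,0,-4,1,0,0,0,0,0,0,1,0,0,0,0,0,0,1]

```text
t: 14.0
tcp_pos: [0.4894, 0.1773, 0.2376]
tcp_rot: [-0.277, 3.123, 0.001]
ft_force: [0.1, 0.2, -0.8]
width: 0.001
grasp_force: 0.0
```

```bash
python3 - <<'E'
from h import *
s=arm.observe();print(s['t'],s['tcp_pos'],s['ft_force'])
im=cams.read_camera("top");cv2.imwrite("pics/t3.png",cv2.resize(im[120:260,200:430,::-1],None,fx=3,fy=3,interpolation=cv2.INTER_CUBIC))
im=cams.read_camera("scene");cv2.imwrite("pics/s3.png",im[:,:,::-1])
c=cams.camera_info("scene");i0=cv2.imread("pics/scene0.png")[:,:,::-1].copy()
for I in(i0,im):
    for k in orange(I):
        b=cv2.minAreaRect(k)[0];P=ray(c,b,.023);print(np.round(b,1),P.round(4))
E
```

```text
14.0 [0.48937377 0.17728389 0.23759848] [ 0.05323575  0.15199015 -0.80373474]
[313.1 234.8] [0.4661 0.1748 0.023 ]
[380.6 202.7] [ 0.5212 -0.0238  0.023 ]
[291.  220.9] [0.534  0.1868 0.023 ]
[403.5 216.3] [ 0.449  -0.0262  0.023 ]
```

View pics/s3.png

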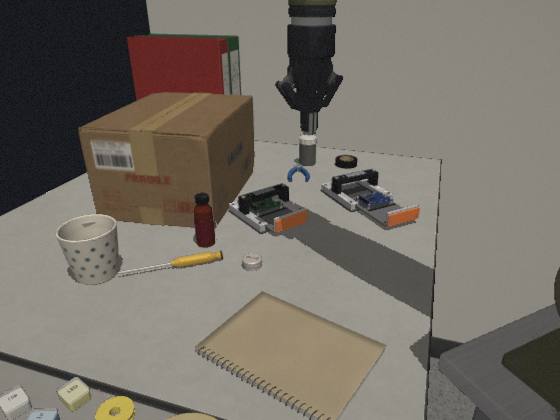

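The scene view shows both trays changed over: green's plate is at (291,221) and blue's at (403,216). The bystanders have not moved. One close check of the stops in the top view.

```bash
python3 - <<'E'
from h import *
c=cams.camera_info("top");im=cams.read_camera("top");cv2.imwrite("pics/t4.png",im[:,:,::-1])
i0=cv2.imread("pics/top0.png")[:,:,::-1].copy()
for I in(i0,im):
    h=cv2.cvtColor(I,cv2.COLOR_RGB2HSV);m=cv2.inRange(h,(3,110,80),(18,255,255));m[:,:260]=0;m[:170]=0
    for k in cv2.findContours(m,0,1)[0]:
        if len(k)>4: b=cv2.minAreaRect(k);print(np.round(b[0],1),np.round(b[1],1),ray(c,b[0],.023).round(4))
E
```

```text
[293.  232.6] [ 2.4 34.7] [0.4689 0.173  0.023 ]
[381. 207.] [ 2. 36.] [ 0.5246 -0.0284  0.023 ]
[387.5 239. ] [ 2. 27.] [ 0.4511 -0.0388  0.023 ]
```

View pics/t3.png

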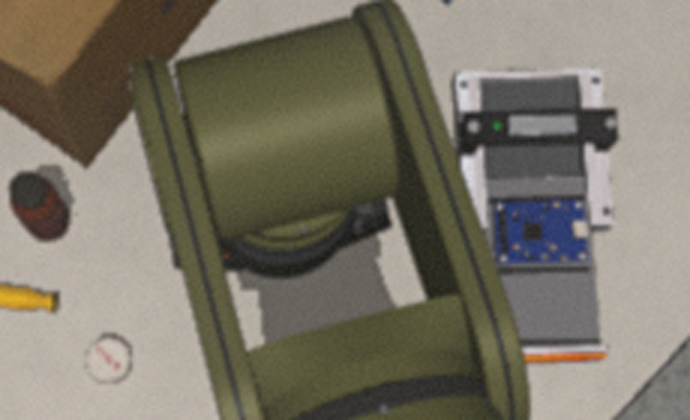

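```bash
python3 - <<'E'
from h import *
c=cams.camera_info("top")
for n,p,y,f in(("green",(280,159.5),10.3,(.534,.1868)),("green start",(280,159.5),10.3,(.4685,.173)),("blue start",(380.75,161.75),0,(.5225,-.026)),("blue now",(380.75,161.75),0,(.450,-.026))):
    H=ray(c,p,.056);a=np.radians(y);print(n,H.round(4),'head-face mm',1000*((H[:2]-f)@[np.cos(a),np.sin(a)]))
E
```

```text
green [0.6312 0.1997 0.056 ] head-face mm 97.95251341435846
green start [0.6312 0.1997 0.056 ] head-face mm 164.86445396761107
blue start [ 0.6217 -0.0267  0.056 ] head-face mm 99.22585960167729
blue now [ 0.6217 -0.0267  0.056 ] head-face mm 171.72585960167726
```

Measured head to face, green is 98 mm (99 expected when home) and blue is 172 mm (174 expected when out). Both also pushed back at 19–23 N against about 3 N of sliding friction, so they are on their stops.

```bash
python3 -c "
from workcell import hand_in
print(hand_in())"
```

```text
the job is handed in; nothing more can be done
None
```

The job is handed in, though no verdict came back: the blue tray is drawn out to its stop, the green tray is pushed fully home, the bottle, tin and screwdriver look unmoved, and the arm finished clear above the stations.

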